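# Nip a tile in the bench clamp with its ball knob

## Task

Slide the white tile along the bed of the clamp until its end is home against the end stop. Then, by turning the ball knob clockwise, close the jaw until it nips the tile against the fence with about 12 N: firm, but never much tighter, or the glaze chips. Let go, push neither the jaw nor the tile hard by hand, and leave everything else on the bench and in the caddy where it is.

Things in the scene. Friction and masses are not known exactly. Their poses are not given: they have to be found in the camera images.
- jig: the bench clamp, fixed to the bench: a 270 x 240 x 12 mm aluminium bed plate. Origin: centre of its underside; z up. Its x axis runs from the knob over the jaw to the fence (away from the robot, give or take 0.35 rad), its y axis along the fence towards the end stop. Between jaw and fence, from the bed's -y edge to the end stop, the bed (top 12 mm up) is bare apart from the tile
- stop_face (a point): middle of the face of the end stop, a fixed steel block 55 mm wide along x, its top 28 mm above the bench. The face looks to the jig's -y; it is at x = +42, y = +60, z = 20 mm of the jig. Axes as the jig's
- fence_mid (a point): a fixed point in the middle of where the fence's face may be, at x = +81, y = -10, z = 22 mm of the jig. The fence is a steel bar 180 mm along y, its top 31 mm above the bench; its face looks to the jig's -x. It was set by hand and locked up to 6 mm either side of this point (x = +75 to +87 mm); its true place is not measured
- tile_center (a point): middle of the loose white glazed tile, 60 (its x) x 100 (its y) x 12 mm, 0.16 kg, lying flat on the bed between jaw and fence, up to 0.08 rad askew. It starts 15 to 35 mm short of the end stop. Home means its +y end touches the end stop: its middle is then at y = +10 mm of the jig
- tile: the same tile; origin at the centre of its underside, axes as said for tile_center
- jaw: the moving jaw, a steel plate 70 mm wide, 34 mm high, with a sprung rubber pad (64 mm wide, centred on y = 0 of the jig) on its +x side. Origin: front face of the unpressed pad, at bench height; axes as the jig's. Driven only by the knob: x = -12 mm of the jig at knob angle 0, +15 mm per rad. The pad yields 1 mm per 6 N and pushes the tile before it across to the fence. Over 22 N chips the tile
- knob_center (a point): centre of the knob's smooth black ball, 50 mm in diameter, 85 mm above the bench on an upright stem, at x = -97 mm, y = 0 of the jig. It turns about the vertical through this centre. It is slippery (friction about 0.6): gripped above or beside its widest part the fingers slide off. Below it, 45 mm above the bench, is the top of the 55 x 60 mm gear head; room all round for fingers
- knob (a joint): knob angle, rad, growing as it turns clockwise seen from above, which closes the jaw; range 0 to 3.5. Starts at 0 to 0.25; needs about 1.6 to 2.8 rad in all, so more than one grip. Free turning takes a steady 0.34 N m of friction; each newton of jaw force on the tile adds 0.015 N m (12 N adds 0.18). The friction keeps knob and jaw where they are when let go
- block: wooden block 90 x 45 x 45 mm lying on the bench, left alone; origin under its centre
- case: grey plastic case 150 x 100 x 41 mm with a press-stud catch on the bench, left alone; origin under its centre
- float: yellow float 240 x 100 x 60 mm in the upper tray of the steel caddy, left alone; origin under its centre
- rake: grout rake 210 mm long in the lower tray of the caddy, left alone; origin under its handle's front part
Not all that is in view belongs to the job. There is more than one size of the tile; the job needs the largest.

How it is judged:
By the outcome, as a careful person would: the job done as asked, in the order asked, and still so for the second after the job is handed in, with the robot touching nothing.
It also fails if it takes over 70 s, if anything falls off the work surface, if the arm or the gripper's body presses on something with over 40 N, if the wrist force passes 120 N, or if a joint passes its speed limit or range.

## Robot

A 6-joint arm with a two-finger parallel gripper is mounted at the origin on the work surface. World frame = base frame: x ahead of the robot, y to its left, z up, the work surface at z = 0. Lengths are in m, angles in rad, forces in N, time in s.
With the tool pointing down it reaches from about 0.375 to 0.9 m from the base axis. Payload 3.1 kg.
Tool frame: the origin (TCP) lies at the very end of the fingers, on their centre line; the grasp point (between the pads) lies 19 mm behind it; y points along the fingers, x is the direction in which the jaws open and shut, and the axes are right-handed (so a half turn about y gives the same grasp; the last joint's range is limited). The gripper opens to 87 mm and grips with 3 to 60 N. Pads are 19 mm wide; open, the fingers measure 117 mm over their backs; the gripper's body (75 mm by 190 mm) begins 51 mm behind the grasp point.
Start: joints at [-1.312, 0.527, 1.433, -0, 1.181, -0.178], TCP at [0.264, -0.566, 0.223] pointing down, gripper open.
Joint ranges: [-3.08, 3.08], [-0.75, 2.2], [0.22, 2.44], [-1.43, 4.57], [0, 2.65], [-2.85, 2.85]. Speed limits (rad/s): [2.79, 2.79, 3.14, 3.14, 3.14, 3.14].

## Interface

Orientations are given as a unit quaternion [x, y, z, w].
In Python, from rig import robot gives the robot as it stands.
- The arm moves only by the shell command python3 -m creep 'ROWS' [FORCE]. ROWS is JSON, a list of rows, each a list of 3 entries, a list of its own where there are three numbers: the shift along the tool's x, y, z in mm, then the turn about the tool's y in rad, then the opening, from 0 (shut) to 1 (fully open). A call has 1 to 8 rows; each row shifts and turns the commanded pose from where the row before left it, along the tool's axes as they then stand; what a row does not reach is not made up. A row lasts 1/10 s, in which the tool goes at most 50 mm and 8.59 degrees, less where a joint would pass 70% of its speed; a pose out of reach is approached as far as the arm can. A call with a gripper value outside its range is refused whole. The fingers move at their own pace and stop on an object; FORCE is the grip in N (left out, the last holds). Time passes only in rows, so rows that do not move let the fingers close. It gives the time, the measured TCP pose, the force and the opening at its end, in the units of the state.
- robot.get_obs(): the state, without advancing time (a new reading comes with each control period).
- robot.camera(name): name is "side" or "top" or "wrist"; returns a dict with "pixels" (400x640x3 uint8, red, green, blue), "fx", "fy", "cx", "cy" (pixels), "position" and "rotation" of the camera in the world. Camera axes: x right, y up, looking along -z (the intrinsics and any distortion apply to the point x, -y, -z); pixel columns grow to the right and rows downward; lengths in m; the calibration is good to about 2 mm. The wrist camera is an equidistant fisheye: a pixel r from the principal point sees the ray r / f radians off the axis. A picture is of the moment at which its call begins. There is no depth.
- robot.hand_in(): hands the job in, once; it reports no verdict.
The state is a dict: "time": time; "q": joint angles; "joint_velocities": joint speeds; "joint_torque": joint torques, N m; "position": TCP position; "tool_rot": TCP orientation; "ft_force": force on the tool from outside, world axes, zero at the start; "moment": the same for the moment, N m; "grip_width": finger opening in m.
Only numpy, scipy, OpenCV 4.12 (cv2) and the standard library are available. Lean on these libraries where they do the work, as an engineer would, in place of code of your own. Each camera call takes 0.05 s, during which the arm holds its last target.

## Working session

There is one attempt and no reset: what is moved stays moved. The work goes in short steps, Python scripts to look and compute and a shell command to move; the robot and the scene stay as the last step left them, time stands still between calls to the robot, and variables do not carry over. Pictures are saved under pics/ and viewed, and the job is handed in when it is done.

```bash
ls; mkdir -p pics
cat > h.py <<'E'
import numpy as np, cv2, json
from rig import robot
def snap(n,f):
    c=robot.camera(n); cv2.imwrite('pics/'+f,c['pixels'][:,:,::-1]); 
    np.savez('pics/'+f+'.npz',**{k:c[k] for k in c}); return c
def load(f): return dict(np.load('pics/'+f+'.npz'))
E
python3 - <<'E'
from h import *
for n in ['top','side','wrist']:
    c=snap(n,n+'0.png'); print(n,{k:np.round(v,4).tolist() for k,v in c.items() if k!='pixels'})
print(robot.get_obs())
E
```

```text
pics
top {'fx': 492.6854, 'fy': 492.6854, 'cx': 310.7172, 'cy': 191.6565, 'position': [0.2727, 0.0118, 1.4951], 'rotation': [-0.0667, 0.0739, 0.7065, -0.7006]}
side {'fx': 424.7163, 'fy': 424.7163, 'cx': 318.2524, 'cy': 191.0239, 'position': [0.0293, 0.8002, 0.7545], 'rotation': [-0.1374, 0.4385, 0.854, -0.244]}
wrist {'fx': 309.7069, 'fy': 309.7069, 'cx': 314.399, 'cy': 198.1955, 'position': [0.3419, -0.5285, 0.3841], 'rotation': [-0.1305, 0.084, -0.5305, 0.8333]}
{'time': 0.15, 'q': array([-1.31250923e+00,  5.28246598e-01,  1.43364847e+00, -2.14360378e-05,
        1.18138406e+00, -1.78508653e-01]), 'joint_velocities': array([ 1.86697150e-03, -2.80819768e-03, -1.72470511e-03,  1.63596759e-03,
        2.76029440e-03,  8.39529815e-05]), 'joint_torque': array([ 4.89889553e-04, -4.40430307e+01, -1.76842296e+01,  6.35078433e-02,
        5.52405242e-02, -8.40126108e-05]), 'position': array([ 0.2642646 , -0.5657426 ,  0.22178725]), 'tool_rot': array([-0.59605785,  0.38023028, -0.37934458,  0.59685649]), 'ft_force': array([-0.24691746, -0.49763843,  0.14273467]), 'moment': array([-0.03991737, -0.00803919,  0.03129584]), 'grip_width': 0.08738264310311322}
```

View pics/top0.png

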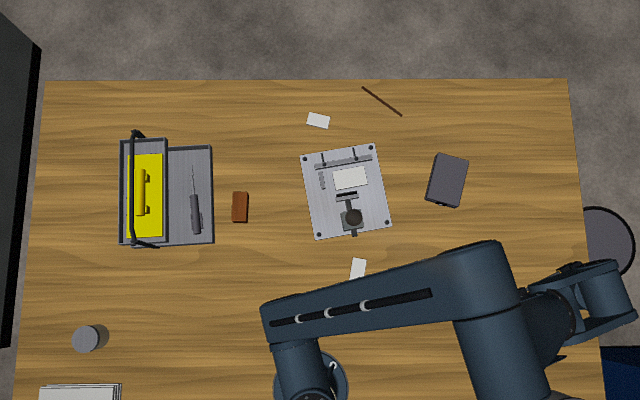

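View pics/side0.png

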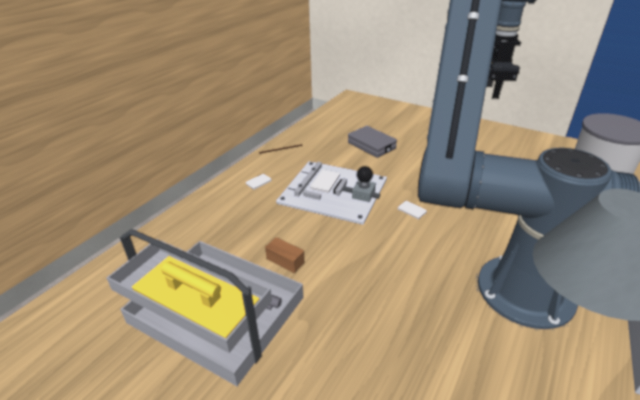

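View pics/wrist0.png

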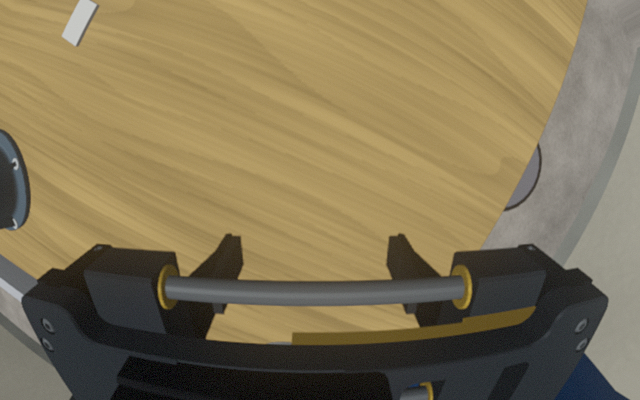

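The top view shows the jig at about (346,192), with the knob at (354,217). There are three white tiles: (350,178) on the clamp bed and the largest, (318,120) on the bench beyond, and (358,268) on the bench in front. The one on the bed fits the description. I'll confirm it in a crop and measure.

Run:
```python
from h import *
c=load('top0.png'); im=c['pixels'][:,:,::-1]
cv2.imwrite('pics/topcrop.png',cv2.resize(im[100:250,270:430],None,fx=5,fy=4*1.0,interpolation=cv2.INTER_CUBIC)[:600,:800])
c=load('side0.png'); im=c['pixels'][:,:,::-1]
cv2.imwrite('pics/sidecrop.png',cv2.resize(im[140:240,260:400],None,fx=5.5,fy=5.5,interpolation=cv2.INTER_CUBIC)[:600,:800])
```

```text
(no output)
```

View pics/topcrop.png

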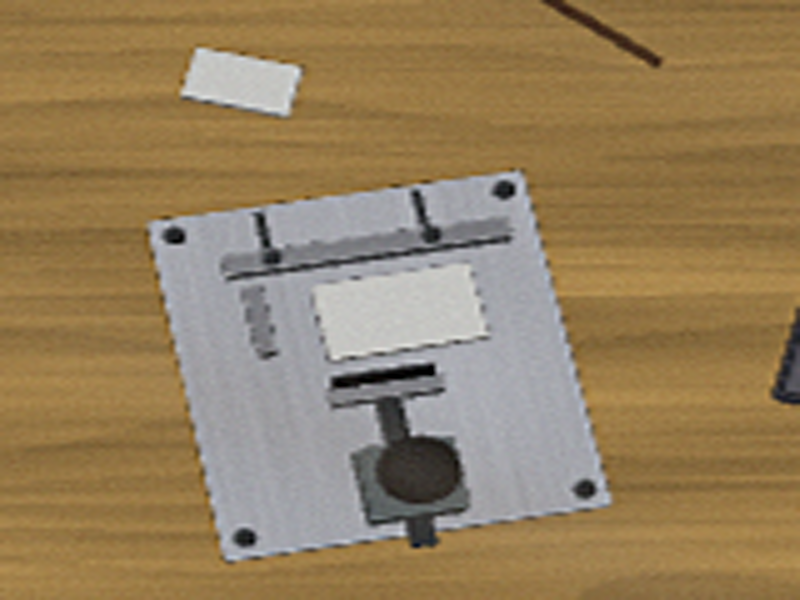

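View pics/sidecrop.png

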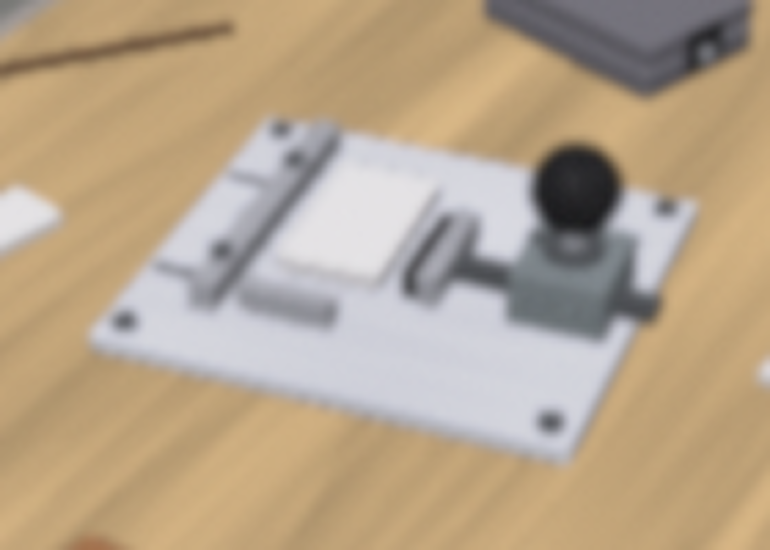

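The crop confirms the large tile on the bed, with the end stop to its left and the knob below. Next I'll get coarse poses.

```bash
cat >> h.py <<'E'
from scipy.spatial.transform import Rotation as Rn
def ray(c,u,v):
    x=(u-float(c['cx']))/float(c['fx']); y=(v-float(c['cy']))/float(c['fy'])
    d=np.array([x,-y,-1.])
    if c.get('fish',False):
        r=np.hypot(x,y); s=np.sin(r)/r if r>1e-9 else 1.; d=np.array([x*s,-y*s,-np.cos(r)])
    d=d/np.linalg.norm(d)
    R=np.array(c['rotation']); R=Rn.from_quat(R) if R.size==4 else Rn.from_matrix(R)
    return np.array(c['position']),R.apply(d)
def plane(c,u,v,z):
    p,d=ray(c,u,v); return p+d*(z-p[2])/d[2]
def tri(rays):
    A=np.zeros((3,3));b=np.zeros(3)
    for p,d in rays:
        M=np.eye(3)-np.outer(d,d);A+=M;b+=M@p
    x=np.linalg.solve(A,b); return x,[np.linalg.norm((np.eye(3)-np.outer(d,d))@(x-p)) for p,d in rays]
def proj(c,P):
    R=np.array(c['rotation']); R=Rn.from_quat(R) if R.size==4 else Rn.from_matrix(R)
    d=R.inv().apply(np.asarray(P)-c['position']); x,y,z=d[0],-d[1],-d[2]
    if c.get('fish',False):
        r=np.hypot(x,y); th=np.arctan2(r,z); x,y=x/r*th,y/r*th
    else: x,y=x/z,y/z
    return np.array([x*c['fx']+c['cx'],y*c['fy']+c['cy']])
E
python3 - <<'E'
from h import *
t=load('top0.png'); s=load('side0.png')
T=lambda x,y:(270+x/5,100+y/4)
S=lambda x,y:(260+x/5.5,140+y/5.5)
cor=[T(150,222),T(523,170),T(610,505),T(225,560)]
P=np.array([plane(t,*c,.012) for c in cor]);print(np.round(P,4))
print(P.mean(0),[np.linalg.norm(P[i]-P[(i+1)%4]) for i in range(4)])
ex=(P[0]+P[1]-P[2]-P[3]);ey=(P[0]+P[3]-P[1]-P[2]);print(np.arctan2(ex[1],ex[0]),np.arctan2(-ey[0],ey[1]))
print('side',[np.round(plane(s,*S(*c),.012),4) for c in [(90,345),(268,115),(698,200),(572,462)]])
print('knob',tri([ray(t,*T(418,469)),ray(s,*S(577,187))]))
q=robot.get_obs()['tool_rot'];print(Rn.from_quat(q).as_matrix().round(3))
E
```

```text
[[ 0.6872  0.0277  0.012 ]
 [ 0.7279 -0.2066  0.012 ]
 [ 0.4632 -0.2502  0.012 ]
 [ 0.4234 -0.0162  0.012 ]]
[ 0.57542059 -0.11133182  0.012     ] [np.float64(0.2377862065537114), np.float64(0.2683108685182643), np.float64(0.23736853942989444), np.float64(0.2674571102595086)]
0.16393670113341677 0.1701033225091318
side [array([0.6794, 0.0364, 0.012 ]), array([ 0.7279, -0.2079,  0.012 ]), array([ 0.4626, -0.2553,  0.012 ]), array([ 0.4158, -0.0092,  0.012 ])]
knob (array([ 0.47932815, -0.12744729,  0.08708187]), [np.float64(0.001302882606808067), np.float64(0.0013028826068080146)])
[[ 0.423 -0.     0.906]
 [-0.906  0.002  0.423]
 [-0.002 -1.     0.   ]]
```

```bash
cat >> h.py <<'E'
JC=np.array([.5755,-.1113]); JY=0.167
def j2w(x,y): 
    c,s=np.cos(JY),np.sin(JY); return JC+np.array([c*x-s*y,s*x+c*y])/1000
def w2j(p):
    c,s=np.cos(JY),np.sin(JY); d=(np.asarray(p)[:2]-JC)*1000; return np.array([c*d[0]+s*d[1],-s*d[0]+c*d[1]])
def st(o=None):
    o=o or robot.get_obs(); R=Rn.from_quat(o['tool_rot']).as_matrix()
    return o,R,np.arctan2(R[1,0],R[0,0])
def to(x,y,z,yaw):
    o,R,w=st(); R2=np.array([[np.cos(yaw),0,-np.sin(yaw)],[np.sin(yaw),0,np.cos(yaw)],[0,-1,0]])
    R2[:,2]=np.cross(R2[:,0],R2[:,1])
    d=np.array([*j2w(x,y),z])-o['position']
    print('turn',w-yaw,'shift after turn',(R2.T@d*1000).round(1),'pose jig',w2j(o['position']).round(1),o['position'][2].round(4),'yaw',round(w,3), 't',o['time'],'F',o['ft_force'].round(1),'M',o['moment'].round(2))
E
python3 - <<'E'
from h import *
to(35,-100,.22,JY)
c=load('wrist0.png');o,R,w=st()
print((R.T@(c['position']-o['position'])).round(4)); print((R.T@Rn.from_quat(c['rotation']).as_matrix()).round(3))
E
```

```text
turn -1.3009921882949664 shift after turn [417.4   1.8 296.4] pose jig [-382.4 -396.4] 0.2218 yaw -1.134 t 0.15 F [-0.2 -0.5  0.1] M [-0.04 -0.01  0.03]
[-0.0011 -0.1623  0.0861]
[[ 1.     0.    -0.   ]
 [-0.     0.307 -0.952]
 [-0.     0.952  0.307]]
```

```bash
python3 -m creep '[[[0,0,0],-0.14,1],[[0,0,0],-0.14,1],[[0,0,0],-0.14,1],[[0,0,0],-0.14,1],[[0,0,0],-0.14,1],[[0,0,0],-0.14,1],[[0,0,0],-0.14,1],[[0,0,0],-0.14,1]]' 30
python3 -m creep '[[[0,0,0],-0.14,1],[[0,0,0],-0.04,0.4],[[25,0,20],0,0.4],[[30,0,20],0,0.4],[[30,0,20],0,0.4],[[30,0,20],0,0.4],[[30,0,20],0,0.4],[[0,0,0],0,0.4]]'
python3 -c "
from h import *
to(35,-100,.22,JY)"
```

```text
time: 0.95
position: [0.2643, -0.566, 0.2221]
tool_rot: [-0.707, 0.003, -0.003, 0.707]
ft_force: [0.9, -0.3, 0.0]
grip_width: 0.087
time: 1.75
position: [0.3934, -0.4398, 0.2222]
tool_rot: [-0.704, -0.061, 0.06, 0.705]
ft_force: [-0.2, -0.3, -0.0]
grip_width: 0.0398
turn 0.0037212327069416073 shift after turn [269.1   2.2 193.7] pose jig [-234.1 -293.7] 0.2222 yaw 0.171 t 1.75 F [-0.2 -0.3 -0. ] M [ 0.01 -0.08  0.04]
```

```bash
python3 -m creep '[[[38,0,27],0,0.4],[[38,0,27],0,0.4],[[38,0,27],0,0.4],[[38,0,27],0,0.4],[[38,0,27],0,0.4],[[38,0,27],0,0.4],[[40,0,30],0,0.4],[[0,0,0],0,0.4]]'
python3 - <<'E'
from h import *
to(35,-100,.22,JY); snap('wrist','w1.png');snap('top','t1.png')
E
```

```text
time: 2.55
position: [0.627, -0.2056, 0.2222]
tool_rot: [-0.704, -0.062, 0.06, 0.705]
ft_force: [-0.4, -0.1, 0.1]
grip_width: 0.0349
turn 0.005120281016794986 shift after turn [-0.1  2.2  1.5] pose jig [  35.1 -101.5] 0.2222 yaw 0.172 t 2.55 F [-0.4 -0.1  0.1] M [ 0.01 -0.07 -0.01]
```

View pics/w1.png

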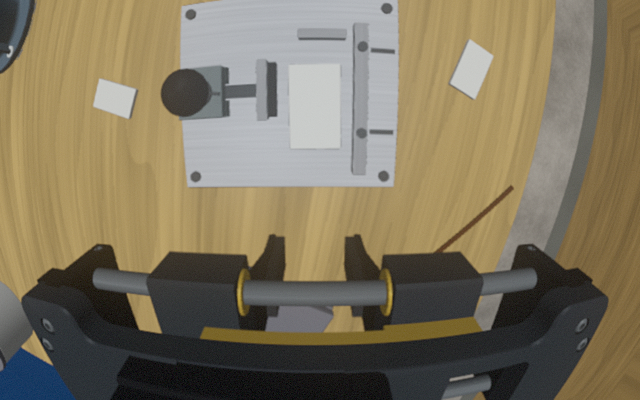

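The wrist view shows the plate spanning columns 181–398 and rows 0–187, with the tile at (315,107), the stop at (322,34), the fence at x≈360, the jaw at x≈265 and the ball at (186,93). I'll measure here with masks.

Run:
```python
from h import *
c=load('w1.png'); im=c['pixels'][:,:,::-1]
g=c['pixels'].astype(int)
sat=g.max(2)-g.min(2)
m=((g.min(2)>200)&(sat<14)).astype(np.uint8)
cs,_=cv2.findContours(m,cv2.RETR_EXTERNAL,cv2.CHAIN_APPROX_NONE)
for k in cs:
    if cv2.contourArea(k)>300: print(cv2.contourArea(k),cv2.minAreaRect(k),cv2.approxPolyDP(k,4,True).reshape(-1,2).tolist())
cv2.imwrite('pics/w1c.png',cv2.resize(im[0:195,160:410],None,fx=3,fy=3,interpolation=cv2.INTER_CUBIC))
print([g[100,x].tolist() for x in (200,230,285,310,375)])
```

```text
3070.0 ((314.0, 105.5), (81.0, 48.0), 90.0) [[337, 65], [316, 65], [317, 73], [308, 66], [303, 75], [309, 68], [309, 75], [319, 79], [315, 86], [311, 77], [310, 83], [301, 77], [301, 86], [290, 86], [291, 137], [298, 136], [292, 146], [338, 144], [338, 98], [335, 102], [331, 94], [336, 91], [338, 96], [338, 88], [330, 85], [338, 76], [328, 74], [331, 66], [338, 72]]
[[63, 61, 60], [178, 181, 185], [181, 185, 189], [199, 203, 201], [181, 185, 189]]
```

View pics/w1c.png

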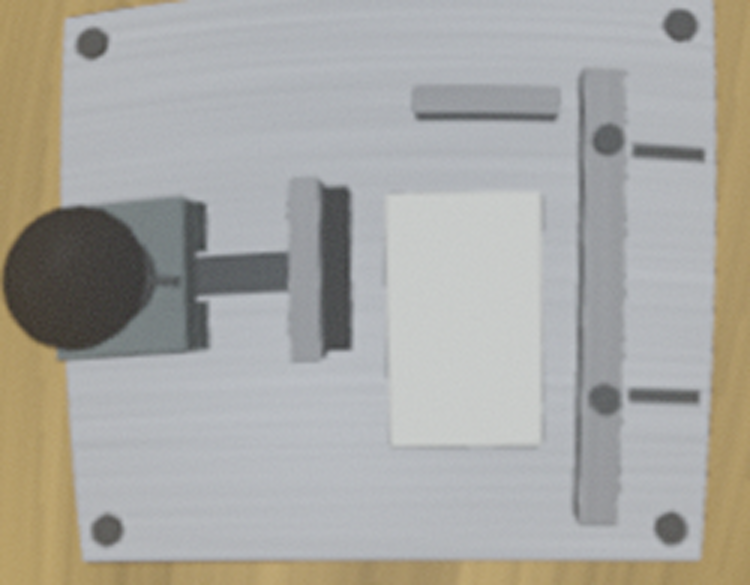

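```bash
cat >> h.py <<'E'
def fw(f,off=(160,0),s=3):
    c=load(f); c['fish']=f.startswith('w')
    return c,(lambda x,y,z: w2j(plane(c,off[0]+(x+.5)/s-.5,off[1]+(y+.5)/s-.5,z)).round(1))
E
python3 - <<'E'
from h import *
c,W=fw('w1.png')
print('tile',[W(*p,.024).tolist() for p in [(387,194),(541,192),(541,445),(391,446)]])
print('plate',[W(*p,.012).tolist() for p in [(83,562),(700,562),(65,20),(715,0)]])
print('stop top edge',[W(*p,.028).tolist() for p in [(413,113),(558,114)]],'bot',[W(*p,.012).tolist() for p in [(415,119),(556,119)]])
print('fence top face',[W(*p,.031).tolist() for p in [(584,72),(580,515)]],'bot',[W(*p,.012).tolist() for p in [(579,72),(576,515)]])
print('pad front top', [W(*p,.03).tolist() for p in [(350,188),(351,349)]])
# knob: tri from top and wrist
t=load('t1.png')
print('knob w/top0',tri([ray(load('top0.png'),353.6,217.25),ray(c,160+76/3,278/3)]), W(76,278,.085))
E
```

```text
tile [[6.5, 28.7], [65.0, 29.8], [66.4, -69.3], [7.6, -70.0]]
plate [[-131.5, -120.4], [137.1, -119.8], [-132.3, 118.0], [137.1, 119.0]]
stop top edge [[16.4, 60.1], [70.9, 60.4]] bot [[16.4, 60.9], [71.8, 61.7]]
fence top face [[80.4, 77.2], [81.8, -95.8]] bot [[80.9, 82.0], [82.7, -100.1]]
pad front top [[-7.0, 30.6], [-6.8, -31.4]]
knob w/top0 (array([ 0.48143161, -0.12778381,  0.08093801]), [np.float64(0.00020698330684210746), np.float64(0.00020698330684209562)]) [-94.2  -0.6]
```

```bash
cat >> h.py <<'E'
JC=j2w(2.1,0); JY=0.171
E
python3 -m creep '[[[0,40,0],0,0.4],[[0,40,0],0,0.4],[[0,40,0],0,0.4],[[0,40,0],0,0.4],[[0,25,0],0,0.4],[[0,10,0],0,0.4],[[0,0,0],0,0.4],[[0,0,0],0,0.4]]'
python3 - <<'E'
from h import *
to(34,-80,.016,JY); snap('wrist','w2.png')
E
```

```text
time: 3.45
position: [0.624, -0.2115, 0.0288]
tool_rot: [0.705, 0.059, -0.058, -0.704]
ft_force: [-0.3, -0.0, 0.3]
grip_width: 0.0348
turn -0.006187197225736102 shift after turn [ 5.3 12.8 27. ] pose jig [  28.7 -107. ] 0.0288 yaw 0.165 t 3.45 F [-0.3 -0.   0.3] M [-0.01 -0.09 -0.01]
```

View pics/w2.png

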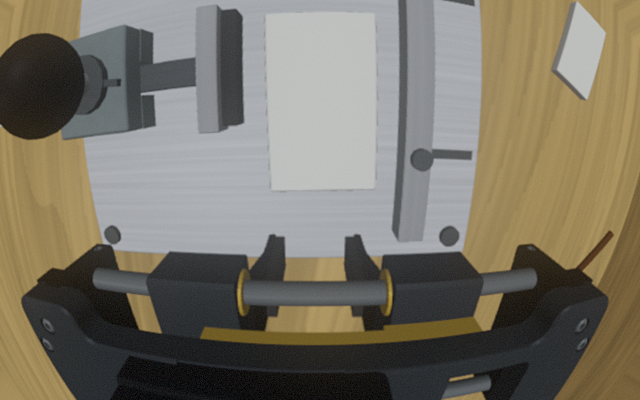

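```bash
python3 -m creep '[[[5,6,0],0,0.4],[[0,6,5],0.006,0.4],[[0,0,5],0,0.4],[[0,0,0],0,0.4]]'
python3 - <<'E'
from h import *
to(34,-80,.016,JY); print(st()[1].round(4)); snap('wrist','w3.png')
E
```

```text
time: 3.9
position: [0.6262, -0.1979, 0.0153]
tool_rot: [-0.704, -0.056, 0.057, 0.705]
ft_force: [-0.4, -0.3, 0.4]
grip_width: 0.0345
turn -0.009786028340549563 shift after turn [ 0.9 -0.7 13.9] pose jig [ 33.1 -93.9] 0.0153 yaw 0.161 t 3.9 F [-0.4 -0.3  0.4] M [-0.06 -0.08 -0.01]
[[ 9.870e-01 -1.400e-03 -1.605e-01]
 [ 1.605e-01  9.000e-04  9.870e-01]
 [-1.300e-03 -1.000e+00  1.100e-03]]
```

View pics/w3.png

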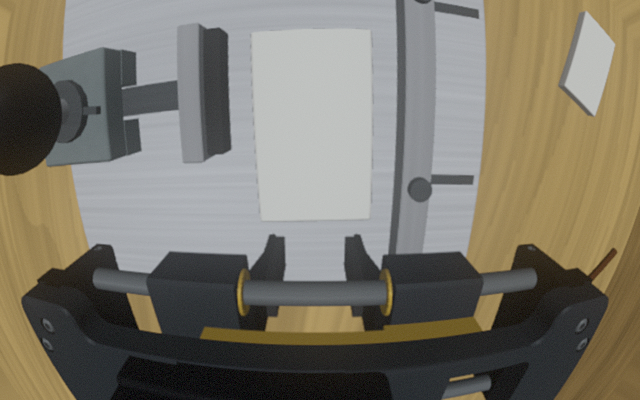

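```bash
python3 -m creep '[[[1,0,5],-0.01,0.4],[[0,0,5],0,0.4],[[0,0,5],0,0.4],[[0,0,4],0,0.4],[[0,0,4],0,0.4],[[0,0,0],0,0.4]]'
python3 - <<'E'
from h import *
to(34,-50,.016,JY)
E
```

```text
time: 4.55
position: [0.6239, -0.1758, 0.0156]
tool_rot: [-0.704, -0.06, 0.06, 0.705]
ft_force: [0.3, -0.3, -0.6]
grip_width: 0.0348
turn -0.0006215040600893174 shift after turn [-0.6 -0.4 21.8] pose jig [ 34.6 -71.8] 0.0156 yaw 0.17 t 4.55 F [ 0.3 -0.3 -0.6] M [-0.01 -0.14 -0.05]
```

```bash
python3 -m creep '[[[0,0,4],0,0.4],[[0,0,4],0,0.4],[[0,0,4],0,0.4],[[0,0,3],0,0.4],[[0,0,2],0,0.4],[[0,0,0],0,0.4]]'
python3 - <<'E'
from h import *
to(34,-50,.016,JY); snap('wrist','w4.png')
E
```

```text
time: 5.15
position: [0.6209, -0.1592, 0.0156]
tool_rot: [-0.704, -0.06, 0.06, 0.705]
ft_force: [-0.3, 0.2, -0.7]
grip_width: 0.0349
turn -0.0008494461067148906 shift after turn [-0.5 -0.4  4.9] pose jig [ 34.5 -54.9] 0.0156 yaw 0.17 t 5.15 F [-0.3  0.2 -0.7] M [-0.05 -0.17  0.01]
```

View pics/w4.png

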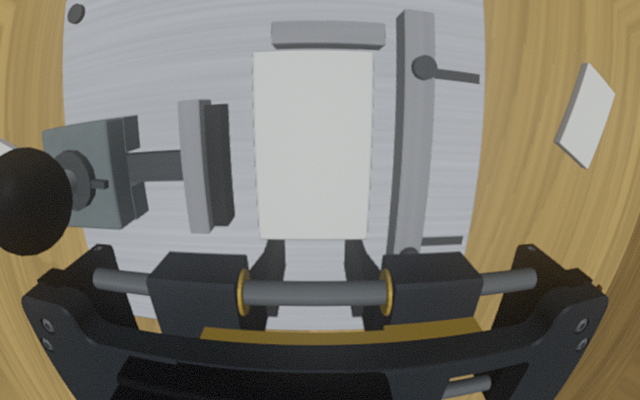

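The tile's end (row 52) is within a few mm of the stop's face (row 48). I'll continue in 1 mm steps and watch the force.

```bash
python3 -m creep '[[[0,0,1],0,0.4],[[0,0,1],0,0.4],[[0,0,1],0,0.4]]'; python3 -m creep '[[[0,0,0.5],0,0.4],[[0,0,0],0,0.4]]'; python3 -m creep '[[[0,0,0.5],0,0.4],[[0,0,0],0,0.4]]'
python3 - <<'E'
from h import *
to(34,-50,.016,JY);
E
```

```text
time: 5.5
position: [0.6205, -0.1568, 0.0155]
tool_rot: [-0.705, -0.06, 0.06, 0.705]
ft_force: [0.7, -0.7, -1.0]
grip_width: 0.035
time: 5.7
position: [0.6206, -0.1567, 0.0155]
tool_rot: [0.705, 0.06, -0.06, -0.704]
ft_force: [-0.1, -2.5, -0.8]
grip_width: 0.0349
time: 5.9
position: [0.6206, -0.1567, 0.0157]
tool_rot: [0.705, 0.06, -0.06, -0.704]
ft_force: [0.5, -4.0, -0.9]
grip_width: 0.0349
turn -0.0007024393876219337 shift after turn [-0.6 -0.3  2.4] pose jig [ 34.6 -52.4] 0.0157 yaw 0.17 t 5.9 F [ 0.5 -4.  -0.9] M [-0.81 -0.05  0.02]
```

```bash
python3 -m creep '[[[0,0,-2],0,0.4],[[0,0,-8],0,0.4],[[0,0,-8],0,0.4],[[0,0,0],0,0.4]]'
python3 - <<'E'
from h import *
to(34,-50,.016,JY); c=snap('wrist','w5.png')
cv2.imwrite('pics/w5c.png',cv2.resize(c['pixels'][0:270,160:440,::-1],None,fx=2.2,fy=2.2,interpolation=cv2.INTER_CUBIC))
E
```

```text
time: 6.3
position: [0.624, -0.1748, 0.0156]
tool_rot: [0.705, 0.06, -0.059, -0.704]
ft_force: [-0.3, -0.9, 0.6]
grip_width: 0.035
turn -0.0023492423514481497 shift after turn [-0.9 -0.4 20.9] pose jig [ 34.9 -70.9] 0.0156 yaw 0.169 t 6.3 F [-0.3 -0.9  0.6] M [-0.   -0.12 -0.01]
```

View pics/w5c.png

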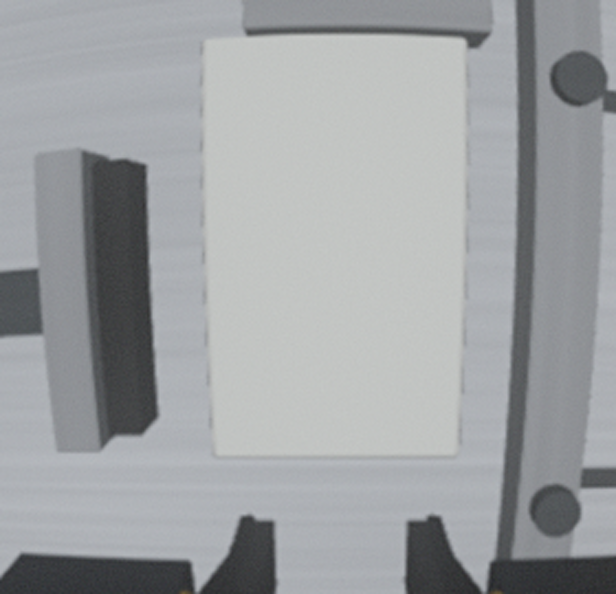

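The tile is home: its top edge (crop row 37) is flush with the foot of the stop's face, and the push force rose to 4 N with no further travel. Next I'll lift and go above the knob, with yaw ≈ 0.6.

```bash
python3 -m creep '[[[0,-30,0],0,0.4],[[0,-45,0],0,0.6],[[0,-45,0],0,0.8],[[0,-45,0],-0.14,1],[[0,-20,0],-0.14,1],[[0,0,0],-0.15,1],[[0,0,0],0,1]]'
python3 - <<'E'
from h import *
to(-97,0,.20,.6); print(j2w(-97,0)); snap('wrist','w6.png')
E
```

```text
time: 7.05
position: [0.6236, -0.1733, 0.2018]
tool_rot: [0.676, 0.209, -0.208, -0.675]
ft_force: [0.2, 0.8, -0.7]
grip_width: 0.0748
turn -9.494954971134284e-05 shift after turn [-90.9   1.8 117.8] pose jig [ 34.7 -69.3] 0.2018 yaw 0.6 t 7.05 F [ 0.2  0.8 -0.7] M [ 0.02 -0.11  0.02]
[ 0.48198552 -0.12745721]
```

View pics/w6.png

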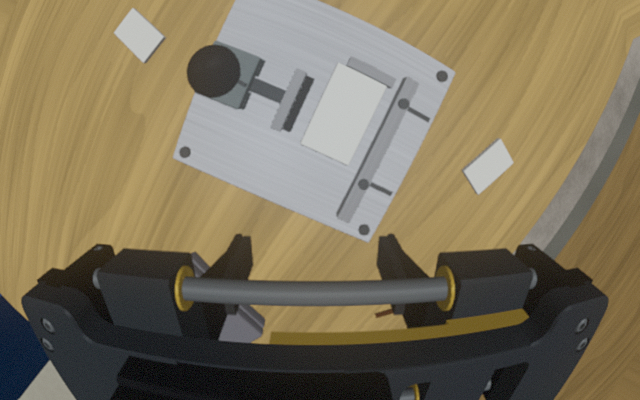

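```bash
python3 -m creep '[[[-30,0,38],0,1],[[-30,0,38],0,1],[[-30,0,40],0,1],[[0,15,0],0,1],[[0,0,0],0,1],[[0,0,0],0,1]]'
python3 - <<'E'
from h import *
to(-97,0,.064,.6); snap('wrist','w7.png')
def ball(f):
    c=load(f); c['fish']=f.startswith('w'); return c
for f in ('w1.png','w6.png','w7.png','top0.png'):
    g=load(f)['pixels']; m=((g.max(2)<75)).astype(np.uint8); m[235:]=0
    if f=='top0.png': m[:200]=0
    m=cv2.morphologyEx(m,cv2.MORPH_OPEN,cv2.getStructuringElement(cv2.MORPH_ELLIPSE,(9,9)))
    for k in cv2.findContours(m,cv2.RETR_EXTERNAL,cv2.CHAIN_APPROX_NONE)[0]:
        if cv2.contourArea(k)>90: print(f,cv2.contourArea(k),cv2.minEnclosingCircle(k))
E
```

```text
time: 7.7
position: [0.4844, -0.129, 0.1854]
tool_rot: [0.676, 0.208, -0.208, -0.676]
ft_force: [0.0, -0.7, 0.9]
grip_width: 0.0867
turn -0.0017689501467824664 shift after turn [ -1.1 121.4   2.7] pose jig [-94.8  -2. ] 0.1854 yaw 0.598 t 7.7 F [ 0.  -0.7  0.9] M [ 0.06 -0.09  0.01]
w1.png 1609.5 ((185.05319213867188, 92.59574127197266), 23.776453018188477)
w1.png 656.5 ((7.5, 26.5), 27.540977478027344)
w6.png 2032.0 ((212.92501831054688, 70.59831237792969), 26.508316040039062)
w7.png 2225.5 ((311.87750244140625, 196.09854125976562), 27.430519104003906)
w7.png 122.5 ((586.7307739257812, 4.115384578704834), 8.758016586303711)
top0.png 203.0 ((353.0, 217.0), 8.602425575256348)
top0.png 775.0 ((10.782608985900879, 217.0), 20.131284713745117)
```

View pics/w7.png

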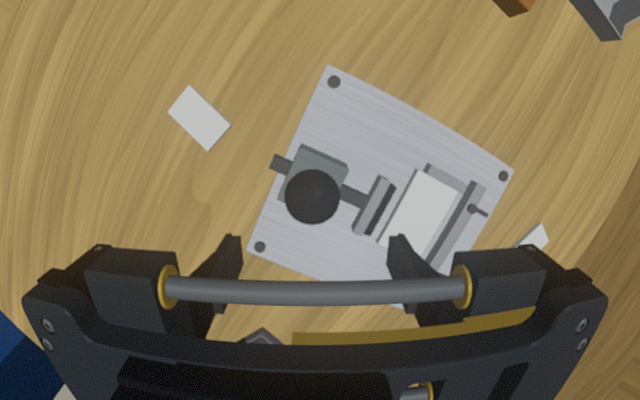

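Run:
```python
from h import *
def L(f):
    c=load(f); c['fish']=f.startswith('w'); return c
r=[ray(L('w1.png'),185.05,92.6),ray(L('w6.png'),212.9,70.6),ray(L('w7.png'),311.9,196.1),ray(L('top0.png'),353.3,217.1)]
print(tri(r)); print(tri(r[:3]))
x=tri(r)[0]
o,R,w=st(); print('tool shift to ball',(R.T@(np.array([x[0],x[1],.064])-o['position'])*1000).round(1))
```

```text
(array([ 0.48183764, -0.12735584,  0.08355251]), [np.float64(0.0006260322277429528), np.float64(0.0005012757911338826), np.float64(0.00041880633758038793), np.float64(0.0009407421980079172)])
(array([ 0.48202191, -0.12761195,  0.08393537]), [np.float64(0.0004119815055145731), np.float64(0.0004857000400762585), np.float64(0.00028504110463238656)])
tool shift to ball [ -1.6 121.7   3.6]
```

Four views put the ball centre at (0.4819, -0.1274, 0.0838), which agrees with the jig-based prediction and the 85 mm in the text.

```bash
python3 -m creep '[[[-1,10,3],0,1],[[0,35,0],0,1],[[0,35,0],0,1],[[0,30,0],0,1],[[0,0,0],0,1],[[0,0,0],0,1]]'
python3 - <<'E'
from h import *
to(-97,0,.064,.6); snap('wrist','w8.png')
E
```

```text
time: 8.35
position: [0.4814, -0.1268, 0.0751]
tool_rot: [-0.675, -0.209, 0.209, 0.676]
ft_force: [-0.3, -0.7, 0.3]
grip_width: 0.0869
turn -0.00022871546347380534 shift after turn [ 0.1 11.1 -0.9] pose jig [-97.5   0.8] 0.0751 yaw 0.6 t 8.35 F [-0.3 -0.7  0.3] M [ 0.01 -0.15  0.01]
```

View pics/w8.png

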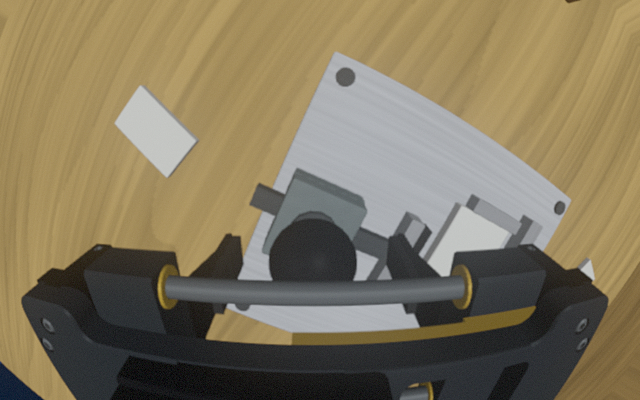

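The ball at (313,262) is centred between the fingers. I'll go down 11 mm and grip.

```bash
python3 -m creep '[[[0,6,-1],0,1],[[0,5,0],0,1],[[0,0,0],0,0],[[0,0,0],0,0],[[0,0,0],0,0],[[0,0,0],0,0],[[0,0,0],0,0],[[0,0,0],0,0]]' 40
python3 - <<'E'
from h import *
to(-97,0,.064,.6)
E
```

```text
time: 9.2
position: [0.4809, -0.128, 0.0646]
tool_rot: [0.675, 0.209, -0.21, -0.675]
ft_force: [-1.3, -2.3, 0.8]
grip_width: 0.0479
turn 0.001715782788121789 shift after turn [ 1.2  0.6 -0.1] pose jig [-98.1  -0.4] 0.0646 yaw 0.602 t 9.2 F [-1.3 -2.3  0.8] M [-0.24  0.11  0.04]
```

```bash
python3 -m creep '[[[0,0,0],0.05,0],[[0,0,0],0.05,0],[[0,0,0],0.05,0],[[0,0,0],0.05,0]]'
python3 - <<'E'
from h import *
to(-97,0,.064,.4); print(st()[0]['joint_torque'].round(2))
E
python3 -m creep '[[[0,0,0],0.05,0],[[0,0,0],0.05,0],[[0,0,0],0.05,0],[[0,0,0],0.05,0]]'
python3 - <<'E'
from h import *
to(-97,0,.064,.4); print(st()[0]['joint_torque'].round(2)); c=snap('wrist','w9.png')
E
```

```text
time: 9.6
position: [0.4811, -0.128, 0.0646]
tool_rot: [0.693, 0.14, -0.141, -0.693]
ft_force: [-1.3, -1.9, 0.4]
grip_width: 0.0481
turn 0.00048266511143119084 shift after turn [1.  0.6 0.1] pose jig [-98.   -0.3] 0.0646 yaw 0.4 t 9.6 F [-1.3 -1.9  0.4] M [-0.32  0.17  0.35]
[ 7.500e-01 -3.798e+01 -8.150e+00  7.000e-01 -8.000e-02  2.000e-02]
time: 10.0
position: [0.4813, -0.1279, 0.0646]
tool_rot: [0.704, 0.07, -0.071, -0.703]
ft_force: [-1.3, -2.6, 0.0]
grip_width: 0.0483
turn -0.19964143234743062 shift after turn [0.8 0.6 0.1] pose jig [-97.7  -0.3] 0.0646 yaw 0.2 t 10.0 F [-1.3 -2.6  0. ] M [-0.28  0.06  0.38]
[ 5.000e-01 -3.808e+01 -8.030e+00  6.200e-01 -3.000e-02  2.000e-02]
```

View pics/w9.png

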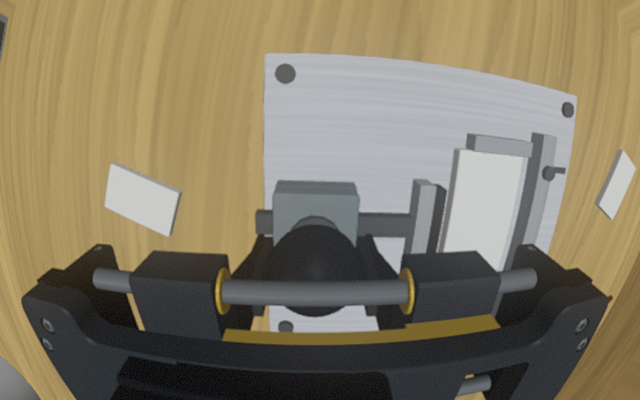

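```bash
cat > m.py <<'E'
from h import *
o,R,w=st(); print('   yaw %.3f turned %.3f Mz %.3f'%(w,.6-w,o['moment'][2]),'F',o['ft_force'].round(1),'gw',o['grip_width'].round(4),'t',o['time'],'q6',o['q'][5].round(2))
E
python3 -m creep '[[[0,0,0],0.1,0],[[0,0,0],0.1,0],[[0,0,0],0.1,0],[[0,0,0],0.05,0]]' >/dev/null; python3 m.py
python3 -m creep '[[[0,0,0],0.05,0]]' >/dev/null; python3 m.py
python3 -m creep '[[[0,0,0],0.05,0]]' >/dev/null; python3 m.py
python3 -m creep '[[[0,0,0],0.05,0]]' >/dev/null; python3 m.py
python3 - <<'E'
from h import *
c=snap('wrist','w10.png')
E
```

```text
Traceback (most recent call last):
  File "m.py", line 2, in <module>
    o,R,w=st(); print('   yaw %.3f turned %.3f Mz %.3f'%(w,.6-w,o['moment'][2]),'F',o['ft_force'].round(1),'gw',o['grip_width'].round(4),'t',o['time'],'q6',o['q'][5].round(2))
                                                                                                                ^^^^^^^^^^^^^^^^^^^^^
AttributeError: 'float' object has no attribute 'round'
Traceback (most recent call last):
  File "m.py", line 2, in <module>
    o,R,w=st(); print('   yaw %.3f turned %.3f Mz %.3f'%(w,.6-w,o['moment'][2]),'F',o['ft_force'].round(1),'gw',o['grip_width'].round(4),'t',o['time'],'q6',o['q'][5].round(2))
                                                                                                                ^^^^^^^^^^^^^^^^^^^^^
AttributeError: 'float' object has no attribute 'round'
Traceback (most recent call last):
  File "m.py", line 2, in <module>
    o,R,w=st(); print('   yaw %.3f turned %.3f Mz %.3f'%(w,.6-w,o['moment'][2]),'F',o['ft_force'].round(1),'gw',o['grip_width'].round(4),'t',o['time'],'q6',o['q'][5].round(2))
                                                                                                                ^^^^^^^^^^^^^^^^^^^^^
AttributeError: 'float' object has no attribute 'round'
Traceback (most recent call last):
  File "m.py", line 2, in <module>
    o,R,w=st(); print('   yaw %.3f turned %.3f Mz %.3f'%(w,.6-w,o['moment'][2]),'F',o['ft_force'].round(1),'gw',o['grip_width'].round(4),'t',o['time'],'q6',o['q'][5].round(2))
                                                                                                                ^^^^^^^^^^^^^^^^^^^^^
AttributeError: 'float' object has no attribute 'round'
```

View pics/w10.png

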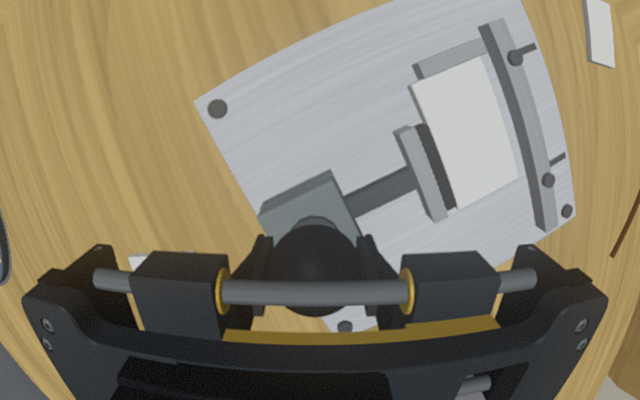

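The pad is now close to the tile's left edge, about column 425. The tile to fence gap is still visible and the tile is still at the stop.

```bash
sed -i "s/o\['grip_width'\].round(4)/round(float(o['grip_width']),4)/" m.py; python3 m.py
python3 -m creep '[[[0,0,0],0.05,0]]' >/dev/null; python3 m.py
python3 -m creep '[[[0,0,0],0.05,0]]' >/dev/null; python3 m.py
python3 -m creep '[[[0,0,0],0.05,0]]' >/dev/null; python3 m.py
python3 -m creep '[[[0,0,0],0.05,0]]' >/dev/null; python3 m.py
python3 -m creep '[[[0,0,0],0.05,0]]' >/dev/null; python3 m.py
python3 -m creep '[[[0,0,0],0.05,0]]' >/dev/null; python3 m.py
python3 - <<'E'
from h import *
c=snap('wrist','w11.png')
E
```

```text
yaw -0.301 turned 0.901 Mz 0.097 F [-0.2 -2.9 -0. ] gw 0.0481 t 10.8 q6 -0.18
   yaw -0.348 turned 0.948 Mz 0.316 F [-0.5 -1.7  0.5] gw 0.048 t 10.9 q6 -0.13
   yaw -0.399 turned 0.999 Mz 0.327 F [-0.7 -1.2 -0.3] gw 0.0481 t 11.0 q6 -0.08
   yaw -0.449 turned 1.049 Mz 0.382 F [ 0.7 -1.4  0.8] gw 0.0482 t 11.1 q6 -0.03
   yaw -0.499 turned 1.099 Mz 0.394 F [-0.2 -2.  -0.8] gw 0.0483 t 11.2 q6 0.02
   yaw -0.549 turned 1.149 Mz 0.375 F [ 0.2 -1.7 -0.3] gw 0.0483 t 11.3 q6 0.07
   yaw -0.599 turned 1.199 Mz 0.404 F [-1.1 -1.3  0.3] gw 0.0483 t 11.4 q6 0.12
```

View pics/w11.png

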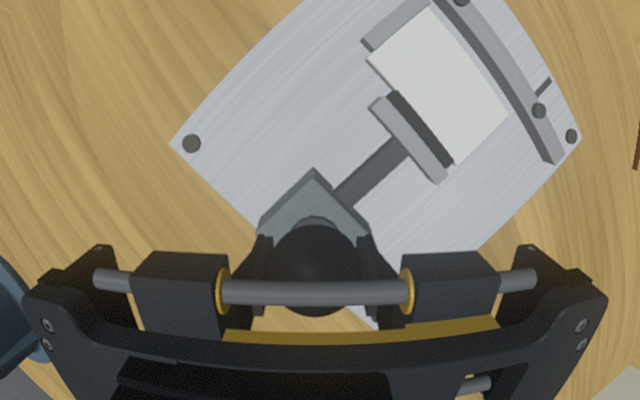

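Run:
```python
from h import *
c=load('w11.png'); im=c['pixels'][:,:,::-1]
cv2.imwrite('pics/w11c.png',cv2.resize(im[0:200,330:600],None,fx=2.9,fy=2.9,interpolation=cv2.INTER_CUBIC))
```

```text
(no output)
```

View pics/w11c.png

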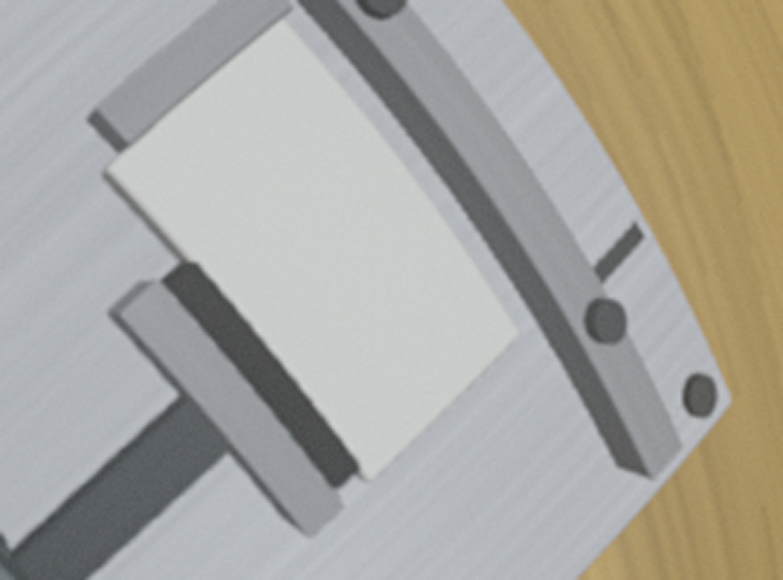

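Run:
```python
from h import *
c,W=fw('w11.png',(330,0),2.9)
print('tile',[W(*p,.024).tolist() for p in [(107,170),(285,18),(517,332),(365,480)]])
print('pad top edge front',[W(*p,.030).tolist() for p in [(190,262),(358,470)]],'jaw top back',[W(*p,.034).tolist() for p in [(110,312),(308,534)]])
print('fence bottom',[W(*p,.012).tolist() for p in [(340,42),(480,238),(545,330),(615,462)]],'top',[W(*p,.031).tolist() for p in [(650,478),(575,320),(500,195)]])
print('stop bottom/top',[W(*p,.012).tolist() for p in [(122,148)]],[W(*p,.028).tolist() for p in [(90,118)]])
```

```text
tile [[7.6, 59.3], [67.3, 59.2], [66.2, -38.4], [7.4, -38.0]]
pad top edge front [[6.1, 32.2], [6.2, -31.8]] jaw top back [[-15.4, 36.5], [-13.9, -33.2]]
fence bottom [[81.3, 45.6], [78.9, -17.2], [80.7, -50.1], [79.8, -98.9]] top [[77.8, -98.0], [80.1, -44.5], [81.0, -5.9]]
stop bottom/top [[16.8, 60.7]] [[12.2, 70.4]]
```

The pad now bears on the tile. The tile's far edge is at x≈67 mm and the fence at ≈80, so about 12–13 mm (≈0.83 rad) remains. I'll carry on.

```bash
python3 -m creep '[[[0,0,0],0.05,0],[[0,0,0],0.05,0],[[0,0,0],0.05,0]]' >/dev/null; python3 m.py
python3 -m creep '[[[0,0,0],0.05,0]]' >/dev/null; python3 m.py
python3 -m creep '[[[0,0,0],0.05,0],[[0,0,0],0.05,0]]' >/dev/null; python3 m.py
python3 -m creep '[[[0,0,0],0.05,0]]' >/dev/null; python3 m.py
python3 -m creep '[[[0,0,0],0.05,0]]' >/dev/null; python3 m.py
python3 -m creep '[[[0,0,0],0.05,0]]' >/dev/null; python3 m.py
python3 -m creep '[[[0,0,0],0.05,0]]' >/dev/null; python3 m.py
python3 -m creep '[[[0,0,0],0.03,0]]' >/dev/null; python3 m.py
python3 -m creep '[[[0,0,0],0.03,0]]' >/dev/null; python3 m.py
python3 - <<'E'
from h import *
c=snap('wrist','w12.png'); cv2.imwrite('pics/w12c.png',cv2.resize(c['pixels'][0:250,200:540,::-1],None,fx=2.3,fy=2.3,interpolation=cv2.INTER_CUBIC))
E
```

```text
yaw -0.748 turned 1.348 Mz 0.395 F [ 0.7 -2.9 -0.2] gw 0.0483 t 11.75 q6 0.27
   yaw -0.798 turned 1.398 Mz 0.354 F [ 0.7 -3.1 -0.9] gw 0.0479 t 11.85 q6 0.32
   yaw -0.898 turned 1.498 Mz 0.352 F [-0.1 -1.5 -0.6] gw 0.0477 t 12.05 q6 0.42
   yaw -0.948 turned 1.548 Mz 0.345 F [ 0.1 -3.  -0.6] gw 0.0481 t 12.15 q6 0.47
   yaw -0.998 turned 1.598 Mz 0.382 F [ 0.4 -2.7 -0.3] gw 0.048 t 12.25 q6 0.52
   yaw -1.048 turned 1.648 Mz 0.347 F [-1.  -2.6 -0.4] gw 0.0486 t 12.35 q6 0.57
   yaw -1.098 turned 1.698 Mz 0.376 F [-0.2 -2.8 -0.9] gw 0.0481 t 12.45 q6 0.62
   yaw -1.128 turned 1.728 Mz 0.339 F [ 0.7 -3.1 -1.2] gw 0.0481 t 12.55 q6 0.65
   yaw -1.158 turned 1.758 Mz 0.413 F [-0.4 -3.4 -1.7] gw 0.0478 t 12.65 q6 0.67
```

View pics/w12c.png

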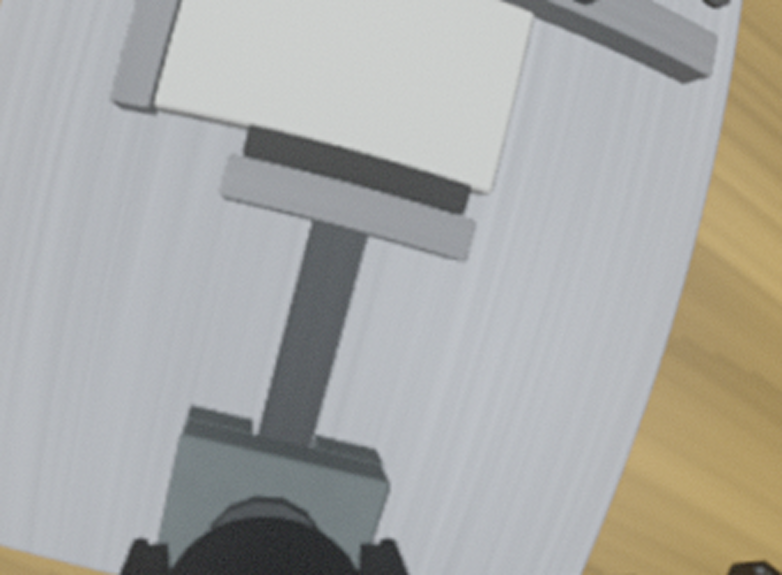

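The tile's end is still against the stop (crop columns 155–180). I'll go on in fine steps, watching Mz (free baseline ≈ 0.365, target ≈ 0.545).

```bash
python3 -m creep '[[[0,0,0],0.03,0]]' >/dev/null; python3 m.py
python3 -m creep '[[[0,0,0],0.03,0]]' >/dev/null; python3 m.py
python3 -m creep '[[[0,0,0],0.03,0]]' >/dev/null; python3 m.py
python3 -m creep '[[[0,0,0],0.03,0]]' >/dev/null; python3 m.py
python3 -m creep '[[[0,0,0],0.02,0]]' >/dev/null; python3 m.py
python3 -m creep '[[[0,0,0],0.02,0]]' >/dev/null; python3 m.py
python3 -m creep '[[[0,0,0],0.02,0]]' >/dev/null; python3 m.py
```

```text
yaw -1.187 turned 1.787 Mz 0.347 F [ 0.3 -4.6 -1.7] gw 0.0478 t 12.8 q6 0.7
   yaw -1.218 turned 1.818 Mz 0.359 F [ 0.8 -4.2 -1. ] gw 0.0479 t 12.9 q6 0.73
   yaw -1.248 turned 1.848 Mz 0.359 F [ 0.5 -3.8 -1.9] gw 0.048 t 13.0 q6 0.76
   yaw -1.278 turned 1.878 Mz 0.394 F [ 0.7 -4.3 -1.1] gw 0.0483 t 13.1 q6 0.79
   yaw -1.298 turned 1.898 Mz 0.403 F [ 0.2 -4.6 -1.6] gw 0.0482 t 13.2 q6 0.82
   yaw -1.319 turned 1.919 Mz 0.342 F [ 0.3 -5.9 -1.9] gw 0.048 t 13.3 q6 0.84
   yaw -1.339 turned 1.939 Mz 0.337 F [ 0.3 -6.6 -2. ] gw 0.0482 t 13.4 q6 0.86
```

```bash
python3 -m creep '[[[1,0,0],0.02,0]]' >/dev/null; python3 m.py
python3 -m creep '[[[0.5,0,0],0.02,0]]' >/dev/null; python3 m.py
python3 -m creep '[[[0,0,0],0.02,0]]' >/dev/null; python3 m.py
python3 -m creep '[[[0,0,0],0.02,0]]' >/dev/null; python3 m.py
python3 -m creep '[[[0,0,0],0.02,0]]' >/dev/null; python3 m.py
```

```text
yaw -1.360 turned 1.960 Mz 0.397 F [ 1.4  0.1 -0.6] gw 0.0483 t 13.5 q6 0.87
   yaw -1.381 turned 1.981 Mz 0.428 F [ 0.9  0.9 -1. ] gw 0.0478 t 13.6 q6 0.89
   yaw -1.401 turned 2.001 Mz 0.504 F [ 2.1  0.7 -0.8] gw 0.0477 t 13.7 q6 0.91
   yaw -1.421 turned 2.021 Mz 0.485 F [ 2.6  0.  -1.2] gw 0.0484 t 13.8 q6 0.94
   yaw -1.441 turned 2.041 Mz 0.438 F [ 2.8  0.4 -0.9] gw 0.0483 t 13.9 q6 0.96
```

```bash
python3 - <<'E'
from h import *
c=snap('wrist','w13.png'); cv2.imwrite('pics/w13c.png',cv2.resize(c['pixels'][0:120,180:500,::-1],None,fx=2.5,fy=2.5,interpolation=cv2.INTER_CUBIC))
E
python3 m.py
```

```text
yaw -1.442 turned 2.042 Mz 0.392 F [ 3.2  0.5 -0.7] gw 0.0481 t 13.95 q6 0.96
```

View pics/w13c.png

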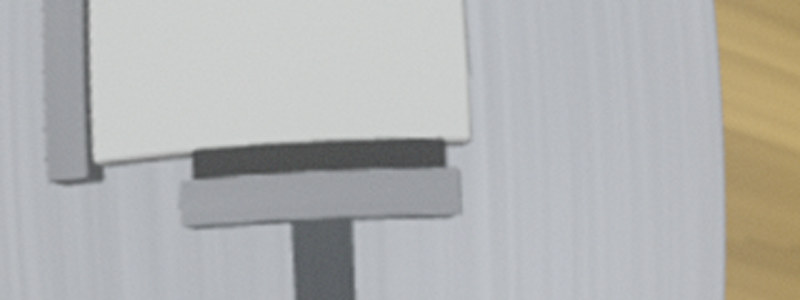

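Run:
```python
from h import *
c,W=fw('w13.png',(180,0),2.5)
print('tile edge',[W(*p,.024).tolist() for p in [(95,161),(193,154),(445,141),(470,141)]])
print('pad front',[W(*p,.030).tolist() for p in [(194,152),(445,139)]],'jaw top back',[W(*p,.034).tolist() for p in [(182,227),(461,214)]], 'front',[W(*p,.034).tolist() for p in [(182,181),(461,168)]])
```

```text
tile edge [[19.1, 59.1], [18.0, 32.4], [18.4, -32.7], [18.4, -39.3]]
pad front [[17.7, 31.1], [18.0, -31.9]] jaw top back [[-1.7, 34.4], [-1.6, -34.6]] front [[10.0, 33.7], [10.0, -35.0]]
```

```bash
for i in 1; do python3 -m creep '[[[0,0,0],0.01,0]]' >/dev/null; python3 m.py; done
python3 -m creep '[[[0,0,0],0.01,0]]' >/dev/null; python3 m.py
python3 -m creep '[[[0,0,0],0.01,0]]' >/dev/null; python3 m.py
python3 -m creep '[[[0,0,0],0.01,0]]' >/dev/null; python3 m.py
```

```text
yaw -1.450 turned 2.050 Mz 0.534 F [ 2.8  2.1 -0.9] gw 0.0477 t 14.05 q6 0.96
   yaw -1.461 turned 2.061 Mz 0.513 F [ 3.4  1.8 -2.3] gw 0.0481 t 14.15 q6 0.97
   yaw -1.471 turned 2.071 Mz 0.545 F [ 3.8  2.8 -1.4] gw 0.0485 t 14.25 q6 0.98
   yaw -1.481 turned 2.081 Mz 0.561 F [ 3.9  2.6 -1.6] gw 0.0485 t 14.35 q6 0.99
```

The fit with the known slope puts contact at ≈1.94 rad turned. The excess moment is now ≈0.18–0.19 N m, so about 12–13 N. I'll stop, release and lift clear.

```bash
python3 -m creep '[[[0,0,0],0,0],[[0,0,0],0,1],[[0,0,0],0,1],[[0,0,0],0,1],[[0,0,0],0,1],[[0,0,0],0,1]]'
python3 -m creep '[[[0,-30,0],0,1],[[0,-40,0],0,1],[[0,-40,0],0,1],[[0,-40,0],0,1],[[0,0,0],0,1],[[0,0,0],0,1]]'
python3 - <<'E'
from h import *
c=snap('wrist','w14.png'); cv2.imwrite('pics/w14c.png',cv2.resize(c['pixels'][0:200,160:460,::-1],None,fx=2.6,fy=2.6,interpolation=cv2.INTER_CUBIC)); to(-20,0,.25,JY-1.57)
E
```

```text
time: 14.95
position: [0.4816, -0.129, 0.0645]
tool_rot: [0.522, -0.477, 0.477, -0.522]
ft_force: [-0.4, 0.8, 0.0]
grip_width: 0.0801
time: 15.55
position: [0.4821, -0.1291, 0.2154]
tool_rot: [-0.522, 0.476, -0.478, 0.522]
ft_force: [-0.6, 0.7, -0.2]
grip_width: 0.087
turn -0.081123665589794 shift after turn [ -1.1 -35.8  77.9] pose jig [-97.9  -1.1] 0.2142 yaw -1.48 t 15.6 F [-0.4 -0.4 -0.2] M [ 0.04  0.   -0.01]
```

View pics/w14c.png

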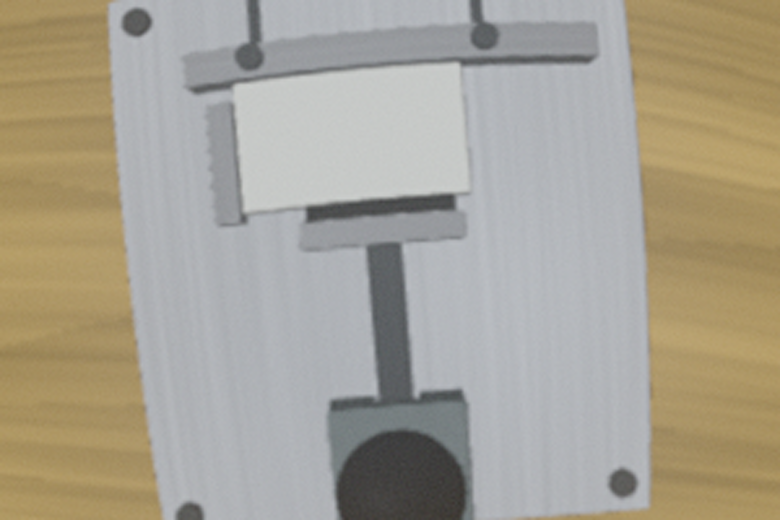

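```bash
python3 -m creep '[[[0,15,0],-0.08,1],[[0,25,30],0,1],[[0,20,20],0,1],[[0,0,0],0,1],[[0,0,0],0,1]]'
python3 - <<'E'
from h import *
c=snap('wrist','w15.png'); cv2.imwrite('pics/w15c.png',cv2.resize(c['pixels'][0:200,200:440,::-1],None,fx=3,fy=3,interpolation=cv2.INTER_CUBIC)); to(-20,0,.25,JY-1.57)
c=load('w14.png');c['fish']=True
E
```

```text
time: 16.1
position: [0.5296, -0.1198, 0.1526]
tool_rot: [0.542, -0.457, 0.453, -0.54]
ft_force: [-0.0, 0.2, 0.1]
grip_width: 0.0871
turn -0.0008328960406078778 shift after turn [ -0.8 -96.5  28.6] pose jig [-48.6  -0.9] 0.1535 yaw -1.4 t 16.15 F [ 1.2 -0.   0.1] M [-0.02 -0.03 -0.  ]
```

View pics/w15c.png

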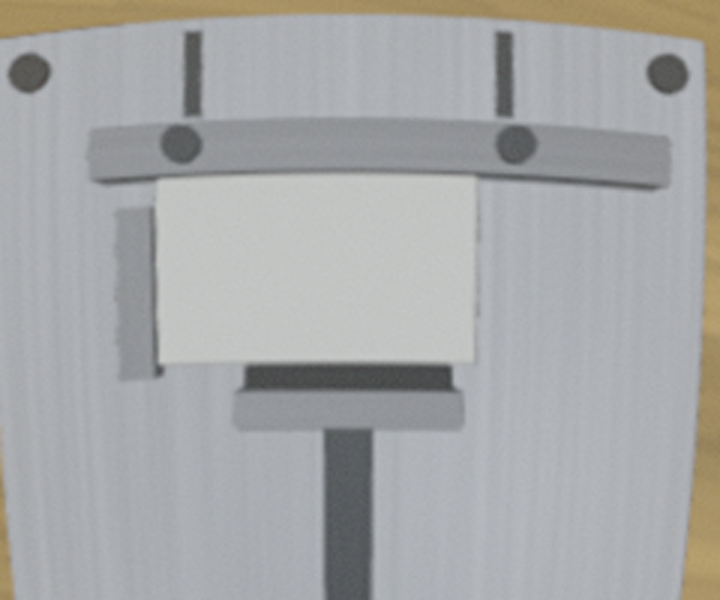

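```bash
python3 - <<'E'
from h import *
c,W=fw('w15.png',(200,0),3)
print('tile',[W(*p,.024).tolist() for p in [(158,178),(476,174),(475,362),(160,363)]])
print('jaw back',W(348,430,.034),'front',W(348,391,.034),'pad@tile edge z.024',W(348,364,.024),'z.03',W(348,364,.03))
print('fence bottom',W(110,184,.012),W(640,189,.012),'stop',W(160,370,.012),W(154,290,.028))
c,W=fw('w1.png')
print('w1 back',W(290,270,.034),'front',W(322,270,.034),'pad',W(351,270,.03))
E
python3 - <<'E'
from h import *
c,W=fw('w7.png',(0,0),1)
im=c['pixels'][:,:,::-1]; cv2.imwrite('pics/w7c.png',cv2.resize(im[150:270,330:480],None,fx=5,fy=5,interpolation=cv2.INTER_CUBIC))
E
```

```text
tile [[78.3, 58.7], [78.7, -39.3], [19.2, -39.7], [19.4, 59.0]]
jaw back [-1.4 -0.1] front [10.6 -0. ] pad@tile edge z.024 [18.1 -0.1] z.03 [18.5 -0. ]
fence bottom [79.  77.2] [ 79.  -95.9] stop [16.3 61.5] [42.5 59.5]
w1 back [-31.3  -0.4] front [-19.2  -0.9] pad [-8.7 -1. ]
```

View pics/w7c.png

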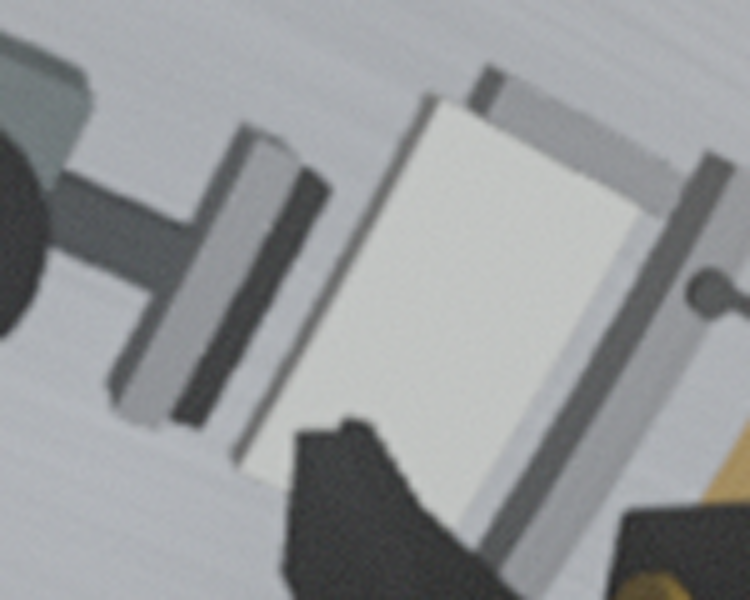

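All the measures agree. The pad is compressed about 2–2.5 mm (unpressed 22.6 mm back to front in w1, now ≈20.2), the tile's middle is at y≈9.7 mm, and its far edge meets the fence at 78.5–79. I'll raise the arm, take a last look at the rest of the scene and hand in.

```bash
python3 -m creep '[[[0,-40,0],0,1],[[0,-40,0],0,1],[[0,0,0],0,1],[[0,0,0],0,1]]'
python3 - <<'E'
from h import *
snap('side','side9.png'); a=load('side0.png')['pixels'].astype(int); b=load('side9.png')['pixels'].astype(int)
for n,(x0,y0,x1,y1) in dict(caddy=(105,225,305,380),block=(262,235,308,272),case=(345,122,400,158),tileA=(243,172,273,190),tileB=(396,200,428,218)).items():
    print(n,np.abs(a-b)[y0:y1,x0:x1].mean().round(2))
E
```

```text
time: 16.55
position: [0.531, -0.1208, 0.2362]
tool_rot: [-0.541, 0.455, -0.457, 0.541]
ft_force: [0.5, -0.7, -0.2]
grip_width: 0.0872
caddy 13.32
block 12.27
case 13.52
tileA 14.48
tileB 18.3
```

View pics/side9.png

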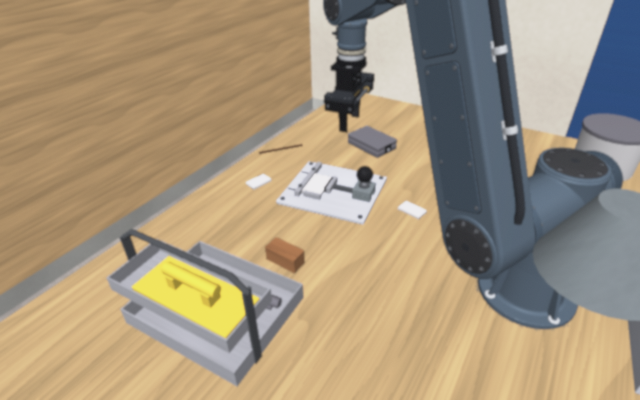

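The side view shows block (285,254), case (372,140), caddy and spare tiles in the same pixels as before. The image differences are uniform, from brightness only.

```bash
python3 -c "
from rig import robot
print(robot.hand_in())"
```

```text
the job is handed in; nothing more can be done
None
```

I slid the large tile home against the end stop and closed the jaw on it to roughly 12–13 N. Then I let go, lifted clear and handed the job in at about 16.6 s.

- **Tile:** I pushed it along the bed with the fingertips until it stopped moving, at about 4 N. After clamping, the last close picture puts its middle at y ≈ 9.7 mm (home is 10). Its far edge is on the fence, at x ≈ 79 mm.
- **Nip:** I turned the knob clockwise about 2.08 rad in one grip; the range allowed it, so I didn't need a second. The knob moment was about 0.18–0.19 N m above its free-turning level, which gives the 12–13 N. Pad squeeze in the pictures was 2–2.8 mm, or 12–16 N with about ±5 N uncertainty.
- **Disagreements:** The free-turning moment read 0.366 N m rather than 0.34, so I used the measured value. Single moment readings scattered by about 0.03 N m (2 N), so the nip comes from averaging several. Summed over the whole turn, the tool's angle comes to about 1 mm more jaw travel than the pictures show, which I put down to wind-up in the grip.
- **Everything else:** The side camera showed the block, case, caddy and spare tiles where they started. The brightness had changed between the two pictures, so a direct image comparison proved nothing and I checked this by eye.

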